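Set out the slide-staining line

TASK

Set out the staining line in its order of use: in one straight row along the middle of the long steel spill tray, upright and two fingers (about 30 mm) apart, stand the fixative (green lid) at the end next to the slide box, then the red stain, then the blue stain, and the rinse (black lid) at the end next to the blue drip tray. Stand the grey drying rack in the middle of the drip tray, lengthwise in it. Leave the yellow-lidded spare jar and the timer where they are, and tip no jar over.

Things in the scene. Friction and masses are not known exactly. Their poses are not given: they have to be found in the camera images.
- fixative_lid (a point): The fixative: upright round slide-staining jar, 95 mm high, white plastic with a green screw lid and a green band round its body. Foot 48 mm across, 7 high; body 42 mm across up to 71 mm; lid 46 mm across, 24 high; about 160 g. It is held by the lid, from above. This point is on its axis, at the middle of the lid, 83 mm above its underside; z is up, its yaw means nothing.
- red_stain_lid (a point): The red stain: upright round slide-staining jar, 95 mm high, white plastic with a red screw lid and a red band round its body. Foot 48 mm across, 7 high; body 42 mm across up to 71 mm; lid 46 mm across, 24 high; about 160 g. It is held by the lid, from above. This point is on its axis, at the middle of the lid, 83 mm above its underside; z is up, its yaw means nothing.
- blue_stain_lid (a point): The blue stain: upright round slide-staining jar, 95 mm high, white plastic with a blue screw lid and a blue band round its body. Foot 48 mm across, 7 high; body 42 mm across up to 71 mm; lid 46 mm across, 24 high; about 160 g. It is held by the lid, from above. This point is on its axis, at the middle of the lid, 83 mm above its underside; z is up, its yaw means nothing.
- rinse_lid (a point): The rinse: upright round slide-staining jar, 95 mm high, white plastic with a black screw lid and a black band round its body. Foot 48 mm across, 7 high; body 42 mm across up to 71 mm; lid 46 mm across, 24 high; about 160 g. It is held by the lid, from above. This point is on its axis, at the middle of the lid, 83 mm above its underside; z is up, its yaw means nothing.
- drying_rack_bar (a point): Slide drying rack, grey plastic, 86 long, 38 wide, 56 mm high, 70 g: ribbed base (ribs up to 16 mm), two end plates and a lengthwise carrying bar on top, gripped from above across its width. Bar 12 mm wide, 12 high, free beneath, 76 mm clear between end plates. This point: middle of the bar, 50 mm above the underside, over the base's middle; x along the length, z up; either way round is the same.
- spill_tray: The spill tray, fixed: a shallow steel tray 316 mm long and 100 mm wide, rim 12 mm high, walls and floor 3 mm thick, so the jars stand 3 mm above the bench. Origin at its middle on the bench; y is along its length, x across it, z up.
- slide_box: The slide box, fixed: an open grey box with glass slides standing on edge in it, 97 mm along its x, 83 mm along its y, 34 mm high. It stands at one short end of the spill tray (which end changes), nearly in line with it and turned like it. Origin at its middle on the bench.
- drip_tray: The drip tray, fixed: a shallow blue plastic tray, 120 mm along its x (its length), 84 mm along its y, rim 10 mm high, walls and floor 3 mm thick. It stands at the other short end of the spill tray, nearly in line with it and turned like it, so the rack stands across the line of the row. Origin at its middle on the bench.
- spare_lid (a point): The spare jar, not part of this line, to be left alone: upright round slide-staining jar, 95 mm high, white plastic with a yellow screw lid and a yellow band round its body. Foot 48 mm across, 7 high; body 42 mm across up to 71 mm; lid 46 mm across, 24 high; about 160 g. It is held by the lid, from above. This point is on its axis, at the middle of the lid, 83 mm above its underside; z is up, its yaw means nothing.
- timer: The timer, to be left alone: a flat white box 62 x 66 mm and 15 mm high with a dark-framed display and three buttons, lying on the bench to one side. Origin at the middle of its underside.
Things that resemble listed ones, but are neither listed nor needed, are in the scene too. There is more than one size of the part that bears blue_stain_lid; the job needs the smaller.

How it is judged:
At the end, for the whole second after the job is handed in: Jars upright, at rest in the spill tray, within 15 mm of its centre line, ordered green, red, blue, black; neighbours' axes 61-95 mm apart, end jars 68-110 mm from the middle of slide box (green) and drip tray (black). Rack in the drip tray within 15 mm of its middle, 0.2 rad of its length, at rest (x of fixative_lid in the frame of spill_tray between -0.015 and 0.015 m and height (world z) of each of fixative_lid, red_stain_lid, blue_stain_lid, rinse_lid below 0.0915 m and angle between each of fixative_lid, red_stain_lid, blue_stain_lid, rinse_lid, drying_rack_bar's own z axis and vertical below 0.08 rad and linear speed of each of fixative, red_stain, blue_stain, rinse, drying_rack below 0.02 m/s and x of red_stain_lid in the frame of spill_tray between -0.015 and 0.015 m and x of blue_stain_lid in the frame of spill_tray between -0.015 and 0.015 m and x of rinse_lid in the frame of spill_tray between -0.015 and 0.015 m and horizontal distance between fixative_lid and red_stain_lid between 0.061 and 0.095 m and horizontal distance between red_stain_lid and blue_stain_lid between 0.061 and 0.095 m and horizontal distance between blue_stain_lid and rinse_lid between 0.061 and 0.095 m and horizontal distance between fixative_lid and slide_box between 0.068 and 0.11 m and horizontal distance between rinse_lid and drip_tray between 0.068 and 0.11 m and horizontal distance between drying_rack_bar and drip_tray below 0.015 m and height (world z) of drying_rack_bar below 0.058 m and angle between the x axis of drying_rack_bar and the x axis of drip_tray, either way round below 0.2 rad); the robot touches nothing.
It fails at once if a jar is tipped over (angle between any of fixative_lid, red_stain_lid, blue_stain_lid, rinse_lid, spare_lid's own z axis and vertical above 0.7 rad).
It fails at once if the spare jar is moved by more than 30 mm (distance of spare_lid from where it was at the start of the episode above 0.03 m).
It fails at once if the timer is moved by more than 30 mm (distance of timer from where it was at the start of the episode above 0.03 m).
It also fails if it takes over 120 s, if anything falls off the work surface, if the arm or the gripper's body presses on something with over 40 N, if the wrist force passes 120 N, or if a joint passes its speed limit or range.

ROBOT

A 7-joint arm with a two-finger parallel gripper is mounted at the origin on the work surface. World frame = base frame: x ahead of the robot, y to its left, z up, the work surface at z = 0. Lengths are in m, angles in rad, forces in N, time in s.
With the tool pointing down it reaches from about 0.425 to 0.925 m from the base axis. Payload 6.8 kg.
Tool frame: the origin (TCP) lies on the mounting face of the last link; the fingertips stand 173 mm ahead of it and the grasp point (between the pads) lies 155 mm ahead of it; z points along the fingers, y is the line along which they close (so a half turn about z gives the same grasp; the last joint's range is limited). The gripper opens to 85 mm and grips with 20 to 120 N. Pads are 22 mm wide; open, the fingers measure 114 mm over their backs; the gripper's body (76 mm by 85 mm) begins 54 mm behind the grasp point. The pads swing forward as they close: fully open they stand 13 mm farther back than shut.
Start: joints at [-1.32, 0.477, 0.022, 1.555, -0.011, 1.109, -0.083], TCP at [0.237, 0.632, 0.405] pointing down, gripper open.
Joint ranges: [-2.96, 2.96], [-0.34, 2.1], [-1.41, 1.46], [0.24, 2.44], [-1.37, 4.51], [0.17, 1.92], [-2.96, 2.96]. Speed limits (rad/s): [2.39, 2.39, 3.14, 3.14, 3.14, 3.14, 3.14].

INTERFACE

Orientations are given as a rotation vector (axis times angle).
In Python, from bench import r gives the robot as it stands.
- The arm moves only by the tool arm_command, never from a script. Its argument "plan" is a list of rows, each an object of numbers: "claw": the closure, from 0 (fully open) to 1 (shut); "tx", "ty", "tz": the shift along the tool's x, y, z in m; "ax", "ay", "az": the turn, a rotation vector about the tool's x, y, z in degrees. A call has exactly 10 rows; each row shifts and turns the commanded pose from where the row before left it, along the tool's axes as they then stand; what a row does not reach is not made up. A row lasts 1/12 s, in which the tool goes at most 41.7 mm and 7.16 degrees, less where a joint would pass 70% of its speed; a pose out of reach is approached as far as the arm can. A call is refused whole if a number of a shift passes 0.0417 or a number of a turn 7.16, either way. A call with a gripper value outside its range is refused whole. The fingers move at their own pace and stop on an object; "squeeze" is the grip in N (left out, the last holds). Time passes only in rows, so rows that do not move let the fingers close, or fill a call up. It gives the time, the measured TCP pose, the force, the opening and the grip force at its end, in the units of the state.
- r.get_obs(): the state, without advancing time (a new reading comes with each control period).
- r.grab_frame(name): name is "scene" or "top" or "wrist"; returns the picture (480x640x3 uint8, red, green, blue); there is no depth.
- r.camera_model(name): a dict with "fx", "fy", "cx", "cy" (pixels), "position" and "orientation" of the camera in the world; the wrist camera has in their place "tool_from_camera" (4x4, takes a point from camera to tool coordinates, whose origin is the TCP and whose axes are the flange's). Camera axes: x right, y up, looking along -z (the intrinsics and any distortion apply to the point x, -y, -z); pixel columns grow to the right and rows downward; lengths in m; the calibration is good to about 2 mm. A picture is of the moment at which its call begins: read the wrist's pose just before it. camera_model takes no time and is no camera call.
- r.hand_in(): hands the job in; it is judged then, once.
Trained networks look in the newest picture that a camera, given by its name, has taken for a name from the list of things; names that differ only in an ending like _2 or _b are one class to them, and where a whole thing is asked for, a point or a joint stands for the part that bears it (a point fixed in the world has none). Each returns a list of dicts, best first, with "confidence" (0 to 1); they miss things now and then, are a little off and sometimes report something else, mostly with a low value. They report only what shows in the picture. A call takes as long as a camera call. They do not tell look-alikes from the thing itself.
- r.boxes_of(target, camera): "location" ([x, y, z] in m, in the coordinates of the camera as it stood for that picture, good to about 4 mm: the middle of the surface that is visible of it).
- r.tip_of(target, camera): "location" ([x, y, z] in m, in the coordinates of the camera as it stood for that picture, good to about 4 mm: a listed point, or the origin of a listed thing).
The state is a dict: "clock": time; "joints": joint angles; "qvel": joint speeds; "tau": joint torques, N m; "tcp_pos": TCP position; "orientation": TCP orientation; "contact_force": force on the tool from outside, world axes, zero at the start; "moment": the same for the moment, N m; "grip_width": finger opening in m; "gripper_force": force on a finger pad.
Only numpy, scipy, OpenCV 4.12 (cv2) and the standard library are available. Lean on these libraries where they do the work, as an engineer would, in place of code of your own. Each camera call takes 0.05 s, during which the arm holds its last target. There are 200 camera calls.

## Working session

There is one attempt and no reset: what is moved stays moved. The work goes in short steps, Python scripts to look and compute and a tool call to move; the robot and the scene stay as the last step left them, time stands still between calls to the robot, and variables do not carry over. Pictures are saved under pics/ and viewed, at most 14 in all, crops included, and the job is handed in when it is done.

Besides the shell and the picture viewer there is one more tool, called as name(argument=value, ...), one argument or row to a line, values as JSON. arm_command: Moves the arm, as the interface text tells. Its arguments: {"type":"object","properties":{"plan":{"type":"array","items":{"type":"object","properties":{"claw":{"type":"number"},"tx":{"type":"number"},"ty":{"type":"number"},"tz":{"type":"number"},"ax":{"type":"number"},"ay":{"type":"number"},"az":{"type":"number"}}}},"squeeze":{"type":"number"}},"required":["plan"]}

```bash
ls; mkdir -p pics
cat > h.py <<'E'
import numpy as np, cv2
from scipy.spatial.transform import Rotation as R
from bench import r
def T():
    o=r.get_obs(); M=np.eye(4); M[:3,:3]=R.from_rotvec(o["orientation"]).as_matrix(); M[:3,3]=o["tcp_pos"]; return M
def cam(name):
    m=r.camera_model(name)
    if "tool_from_camera" in m: return T()@np.array(m["tool_from_camera"])
    M=np.eye(4); q=np.array(m["orientation"]); M[:3,:3]=q if q.shape==(3,3) else R.from_rotvec(q).as_matrix(); M[:3,3]=m["position"]; return M
def pix(name,C,p):
    m=r.camera_model(name); c=np.linalg.inv(C)@np.append(p,1)
    return np.round([m["cx"]+m["fx"]*c[0]/-c[2], m["cy"]-m["fy"]*c[1]/-c[2]],0)
def ray(name,C,u,v,z):
    m=r.camera_model(name); d=C[:3,:3]@np.array([(u-m["cx"])/m["fx"],-(v-m["cy"])/m["fy"],-1]); return C[:3,3]+d*(z-C[2,3])/d[2]
def find(t,name,C,f="tip_of"):
    return [(round(e["confidence"],2),np.round((C@np.append(e["location"],1))[:3],4),pix(name,C,(C@np.append(e["location"],1))[:3])) for e in getattr(r,f)(t,name)]
E
python3 - <<'E'
from h import *
for n in ("top","scene","wrist"): print(n,r.camera_model(n))
o=r.get_obs(); print(o)
for n in ("scene","top"):
    cv2.imwrite(f"pics/{n}0.png",r.grab_frame(n)[:,:,::-1]); C=cam(n)
    for t in "fixative_lid red_stain_lid blue_stain_lid rinse_lid spare_lid drying_rack_bar spill_tray slide_box drip_tray timer".split():
        for e in find(t,n,C)[:4]: print(n,t,*e)
E
```

```text
pics
top {'fx': 526.165370250261, 'fy': 526.165370250261, 'cx': 320.83238283418757, 'cy': 237.71162776331073, 'position': array([4.37889074e-01, 7.11047978e-04, 1.16076652e+00]), 'orientation': array([ 0.06699858, -0.07914908, -1.54316746])}
scene {'fx': 501.9413927257897, 'fy': 501.9413927257897, 'cx': 321.33112932084356, 'cy': 232.0397017598885, 'position': array([ 0.98847169, -0.85072356,  0.67222304]), 'orientation': array([0.9943587 , 0.27461124, 0.44965953])}
wrist {'fx': 342.80349138214973, 'fy': 342.80349138214973, 'cx': 316.25721592288966, 'cy': 237.38394658301277, 'tool_from_camera': array([[-8.87340780e-04,  9.64387128e-01,  2.64493252e-01,
         6.63159959e-02],
       [ 9.99999606e-01,  8.60902503e-04,  2.15873708e-04,
         3.16568592e-04],
       [-1.95170778e-05,  2.64493340e-01, -9.64387512e-01,
         3.07871774e-02],
       [ 0.00000000e+00,  0.00000000e+00,  0.00000000e+00,
         1.00000000e+00]])}
{'clock': 0.0, 'joints': array([-1.32010649,  0.47781408,  0.02232585,  1.55644647, -0.01148979,
        1.109295  , -0.08309327]), 'qvel': array([ 0.0005354
[... 1270 characters left out ...]
p fixative_lid 0.69 [0.6658 0.0916 0.0827] [275. 176.]
top red_stain_lid 0.55 [ 0.3939 -0.3648  0.0851] [495. 313.]
top red_stain_lid 0.17 [0.6491 0.2391 0.086 ] [204. 181.]
top blue_stain_lid 0.85 [0.6491 0.2432 0.0852] [202. 181.]
top rinse_lid 0.71 [ 0.6514 -0.0699  0.0815] [353. 185.]
top spare_lid 0.77 [ 0.6411 -0.231   0.0771] [430. 192.]
top drying_rack_bar 0.96 [0.3981 0.3737 0.0539] [137. 301.]
top drying_rack_bar 0.43 [ 5.093e-01 -2.245e-01 -1.000e-04] [419. 257.]
top spill_tray 0.91 [ 0.5082 -0.0182  0.0021] [326. 255.]
top slide_box 0.89 [0.5107 0.1845 0.0008] [234. 252.]
top drip_tray 0.75 [ 0.5107 -0.2218 -0.0018] [417. 257.]
top timer 0.66 [ 0.544  -0.3626 -0.001 ] [481. 243.]
```

View pics/top0.png

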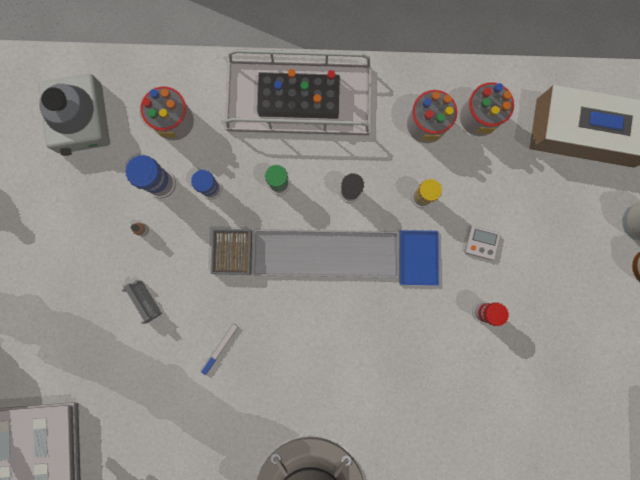

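View pics/scene0.png

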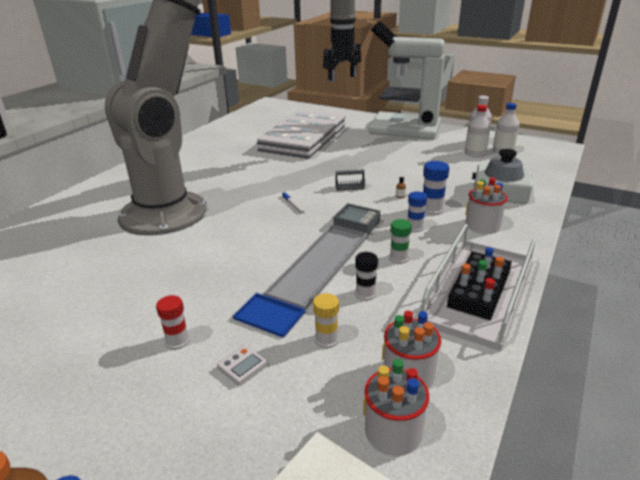

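The top view shows the row from left to right: slide box (234,252), spill tray (326,255), drip tray (418,257), so green goes at +y and black at −y. The blue-lid candidates are the large bottle at top (147,172) / scene (436,185) and the smaller jar at top (203,181) / scene (416,210). The smaller one fits: its lid height is 83 mm, against about 110 mm for the large one. I'll confirm this in a crop and measure the yaws.

Run:
```python
from h import *
a=cv2.imread("pics/scene0.png")[150:260,370:480]; b=cv2.imread("pics/top0.png")
a=cv2.resize(a,(400,400),interpolation=cv2.INTER_CUBIC); k=cv2.resize(b[270:330,110:170],(400,400),interpolation=cv2.INTER_CUBIC)
cv2.imwrite("pics/crop1.png",np.hstack([a,k]))
C=cam("top")
for n,u,v in [("TL",256,232),("TR",397,234),("BL",253,275),("BR",398,279)]: print(n,ray("top",C,u,v,0.012)[:2].round(4))
for n,u,v in [("dTL",401,231),("dTR",437,231),("dBL",401,284),("dBR",439,285)]: print(n,ray("top",C,u,v,0.01)[:2].round(4))
```

```text
TL [0.5543 0.1356]
TR [ 0.5583 -0.1739]
BL [0.4602 0.1386]
BR [ 0.4597 -0.1773]
dTL [ 0.5653 -0.1829]
dTR [ 0.5675 -0.2624]
dBL [ 0.4491 -0.1843]
dBR [ 0.4491 -0.2674]
```

View pics/crop1.png

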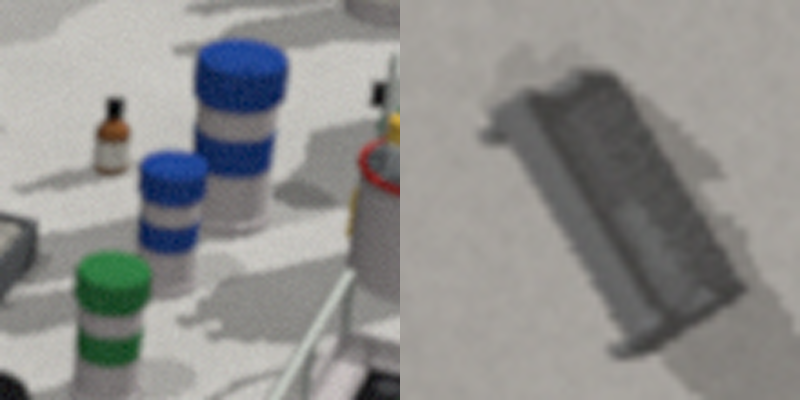

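arm_command(
  plan=[
    {"az": -5.2},
    {"az": -5.2},
    {"az": -5.2},
    {"az": -5.2},
    {"az": -5.2},
    {"az": -5.2},
    {"az": -5.2},
    {"az": -5.2},
    {"az": -5.2},
    {"az": -5.2},
  ],
)

```text
invalid input at $.plan[0]: expected keys claw, tx, ty, tz, ax, ay, az
```

The crop confirms it: the smaller blue jar (left-hand crop, 172,220) is the same size as the green one, and the other is clearly bigger. The rack bar runs at about 32° in the world. The tray yaw is about 0 and its centre is (0.508,−0.019). I'll take the rack first.

arm_command(
  plan=[
    {"claw": 0, "tx": -0.024, "ty": -0.0185, "tz": 0, "ax": 0, "ay": 0, "az": 0},
    {"claw": 0, "tx": -0.024, "ty": -0.0185, "tz": 0, "ax": 0, "ay": 0, "az": 0},
    {"claw": 0, "tx": -0.024, "ty": -0.0185, "tz": 0, "ax": 0, "ay": 0, "az": 0},
    {"claw": 0, "tx": -0.024, "ty": -0.0185, "tz": 0, "ax": 0, "ay": 0, "az": 0},
    {"claw": 0, "tx": -0.024, "ty": -0.0185, "tz": 0, "ax": 0, "ay": 0, "az": 0},
    {"claw": 0, "tx": -0.024, "ty": -0.0185, "tz": 0, "ax": 0, "ay": 0, "az": 0},
    {"claw": 0, "tx": -0.024, "ty": -0.0185, "tz": 0, "ax": 0, "ay": 0, "az": 0},
    {"claw": 0, "tx": -0.024, "ty": -0.0185, "tz": 0, "ax": 0, "ay": 0, "az": 0},
    {"claw": 0, "tx": -0.024, "ty": -0.0185, "tz": 0, "ax": 0, "ay": 0, "az": 0},
    {"claw": 0, "tx": -0.024, "ty": -0.0185, "tz": 0, "ax": 0, "ay": 0, "az": 0},
  ],
  squeeze=40,
)

```text
clock: 1.93
tcp_pos: [0.3974, 0.3732, 0.4049]
orientation: [0.561, 3.091, 0.001]
contact_force: [0.8, 0.6, 1.1]
grip_width: 0.0853
gripper_force: 0.0
```

arm_command(
  plan=[
    {"claw": 0, "tx": 0, "ty": 0, "tz": 0.01, "ax": 0, "ay": 0, "az": -5.8},
    {"claw": 0, "tx": 0, "ty": 0, "tz": 0.01, "ax": 0, "ay": 0, "az": -5.8},
    {"claw": 0, "tx": 0, "ty": 0, "tz": 0.01, "ax": 0, "ay": 0, "az": -5.8},
    {"claw": 0, "tx": 0, "ty": 0, "tz": 0.01, "ax": 0, "ay": 0, "az": -5.8},
    {"claw": 0, "tx": 0, "ty": 0, "tz": 0.01, "ax": 0, "ay": 0, "az": -5.8},
    {"claw": 0, "tx": 0, "ty": 0, "tz": 0.01, "ax": 0, "ay": 0, "az": -5.8},
    {"claw": 0, "tx": 0, "ty": 0, "tz": 0.01, "ax": 0, "ay": 0, "az": -5.8},
    {"claw": 0, "tx": 0, "ty": 0, "tz": 0.01, "ax": 0, "ay": 0, "az": -5.8},
    {"claw": 0, "tx": 0, "ty": 0, "tz": 0.01, "ax": 0, "ay": 0, "az": -5.8},
    {"claw": 0, "tx": 0, "ty": 0, "tz": 0, "ax": 0, "ay": 0, "az": 0},
  ],
)

```text
clock: 2.77
tcp_pos: [0.3964, 0.374, 0.313]
orientation: [0.861, -3.019, 0.002]
contact_force: [-0.5, -0.3, -0.4]
grip_width: 0.0857
gripper_force: 0.0
```

```bash
cat >> h.py <<'E'
def st():
    o=r.get_obs(); M=T(); print("t",round(o["clock"],2),"tcp",np.round(M[:3,3],4),"yaw",round(np.degrees(np.arctan2(M[1,0],M[0,0])),2),"tilt",round(np.degrees(np.arccos(-M[2,2])),2),"w",round(o["grip_width"],4),"gf",round(o["gripper_force"],1),"F",np.round(o["contact_force"],1),"j7",round(o["joints"][6],2))
def to(p):
    M=T(); d=M[:3,:3].T@(np.array(p)-M[:3,3]); print("tool shift",d.round(4))
def look(t,fn=None,grab=True):
    C=cam("wrist"); im=r.grab_frame("wrist")
    if fn: cv2.imwrite(f"pics/{fn}.png",im[:,:,::-1])
    for e in find(t,"wrist",C)[:3]: print(t,*e)
    return C
E
python3 - <<'E'
from h import *
st(); look("drying_rack_bar","w1")
E
```

```text
t 2.77 tcp [0.3964 0.374  0.313 ] yaw -148.16 tilt 0.17 w 0.0857 gf 0.0 F [-0.5 -0.3 -0.4] j7 1.23
drying_rack_bar 0.96 [0.3936 0.3728 0.0529] [318. 239.]
```

View pics/w1.png

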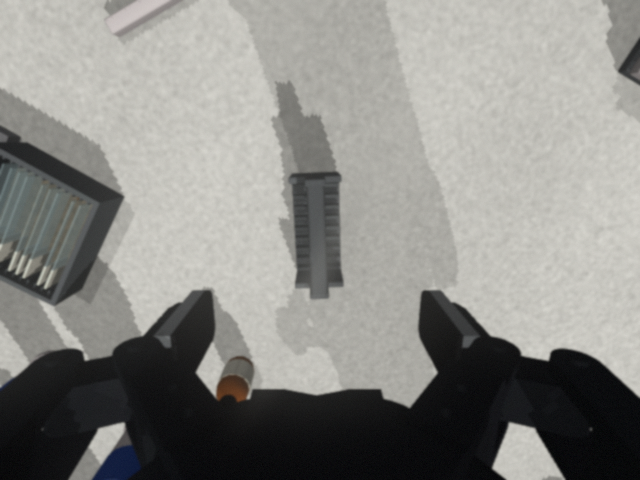

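arm_command(
  plan=[
    {"claw": 0, "tx": 0, "ty": 0, "tz": 0.018, "ax": 0, "ay": 0, "az": 0},
    {"claw": 0, "tx": 0, "ty": 0, "tz": 0.018, "ax": 0, "ay": 0, "az": 0},
    {"claw": 0, "tx": 0, "ty": 0, "tz": 0.018, "ax": 0, "ay": 0, "az": 0},
    {"claw": 0, "tx": 0, "ty": 0, "tz": 0.018, "ax": 0, "ay": 0, "az": 0},
    {"claw": 0, "tx": 0, "ty": 0, "tz": 0.018, "ax": 0, "ay": 0, "az": 0},
    {"claw": 0, "tx": 0, "ty": 0, "tz": 0.018, "ax": 0, "ay": 0, "az": 0},
    {"claw": 0.5, "tx": 0, "ty": 0, "tz": 0, "ax": 0, "ay": 0, "az": 0},
    {"claw": 1, "tx": 0, "ty": 0, "tz": 0, "ax": 0, "ay": 0, "az": 0},
    {"claw": 1, "tx": 0, "ty": 0, "tz": 0, "ax": 0, "ay": 0, "az": 0},
    {"claw": 1, "tx": 0, "ty": 0, "tz": 0, "ax": 0, "ay": 0, "az": 0},
  ],
  squeeze=35,
)

```text
clock: 3.7
tcp_pos: [0.3973, 0.3751, 0.2082]
orientation: [-0.855, 3.021, 0.002]
contact_force: [0.2, 0.1, 0.9]
grip_width: 0.039
gripper_force: 0.0
```

arm_command(
  plan=[
    {"claw": 1, "tx": 0, "ty": 0, "tz": 0, "ax": 0, "ay": 0, "az": 0},
    {"claw": 1, "tx": 0, "ty": 0, "tz": 0, "ax": 0, "ay": 0, "az": 0},
    {"claw": 1, "tx": 0, "ty": 0, "tz": 0, "ax": 0, "ay": 0, "az": 0},
    {"claw": 1, "tx": 0, "ty": 0, "tz": 0, "ax": 0, "ay": 0, "az": 0},
    {"claw": 1, "tx": 0, "ty": 0, "tz": -0.005, "ax": 0, "ay": 0, "az": 0},
    {"claw": 1, "tx": 0, "ty": 0, "tz": -0.015, "ax": 0, "ay": 0, "az": 0},
    {"claw": 1, "tx": 0, "ty": 0, "tz": -0.02, "ax": 0, "ay": 0, "az": 0},
    {"claw": 1, "tx": 0, "ty": 0, "tz": -0.03, "ax": 0, "ay": 0, "az": 0},
    {"claw": 1, "tx": 0, "ty": 0, "tz": -0.03, "ax": 0, "ay": 0, "az": 0},
    {"claw": 1, "tx": 0, "ty": 0, "tz": -0.02, "ax": 0, "ay": 0, "az": 0},
  ],
)

```text
clock: 4.53
tcp_pos: [0.397, 0.3747, 0.3297]
orientation: [-0.855, 3.021, 0.002]
contact_force: [-0.7, 0.1, -1.6]
grip_width: 0.0113
gripper_force: 34.2
```

Run:
```python
from h import *
st(); look("drying_rack_bar")
to([0.509,-0.2235,0.325])
```

```text
t 4.53 tcp [0.397  0.3747 0.3297] yaw -148.38 tilt 0.15 w 0.0113 gf 34.2 F [-0.7  0.1 -1.6] j7 1.22
tool shift [ 0.2192 -0.5684  0.0031]
```

arm_command(
  plan=[
    {"claw": 1, "tx": 0.011, "ty": -0.0284, "tz": 0, "ax": 0, "ay": 0, "az": 0},
    {"claw": 1, "tx": 0.011, "ty": -0.0284, "tz": 0, "ax": 0, "ay": 0, "az": 0},
    {"claw": 1, "tx": 0.011, "ty": -0.0284, "tz": 0, "ax": 0, "ay": 0, "az": 0},
    {"claw": 1, "tx": 0.011, "ty": -0.0284, "tz": 0, "ax": 0, "ay": 0, "az": 0},
    {"claw": 1, "tx": 0.011, "ty": -0.0284, "tz": 0, "ax": 0, "ay": 0, "az": 0},
    {"claw": 1, "tx": 0.011, "ty": -0.0284, "tz": 0, "ax": 0, "ay": 0, "az": 0},
    {"claw": 1, "tx": 0.011, "ty": -0.0284, "tz": 0, "ax": 0, "ay": 0, "az": 0},
    {"claw": 1, "tx": 0.011, "ty": -0.0284, "tz": 0, "ax": 0, "ay": 0, "az": 0},
    {"claw": 1, "tx": 0.011, "ty": -0.0284, "tz": 0, "ax": 0, "ay": 0, "az": 0},
    {"claw": 1, "tx": 0.011, "ty": -0.0284, "tz": 0, "ax": 0, "ay": 0, "az": 0},
  ],
)

```text
clock: 5.47
tcp_pos: [0.4517, 0.0734, 0.3262]
orientation: [0.856, -3.022, -0.0]
contact_force: [0.9, 0.5, 0.0]
grip_width: 0.0113
gripper_force: 34.2
```

arm_command(
  plan=[
    {"claw": 1, "tx": 0.011, "ty": -0.0284, "tz": 0, "ax": 0, "ay": 0, "az": 0},
    {"claw": 1, "tx": 0.011, "ty": -0.0284, "tz": 0, "ax": 0, "ay": 0, "az": 0},
    {"claw": 1, "tx": 0.011, "ty": -0.0284, "tz": 0, "ax": 0, "ay": 0, "az": 0},
    {"claw": 1, "tx": 0.011, "ty": -0.0284, "tz": 0, "ax": 0, "ay": 0, "az": 0},
    {"claw": 1, "tx": 0.011, "ty": -0.0284, "tz": 0, "ax": 0, "ay": 0, "az": 0},
    {"claw": 1, "tx": 0.011, "ty": -0.0284, "tz": 0, "ax": 0, "ay": 0, "az": 0},
    {"claw": 1, "tx": 0.011, "ty": -0.0284, "tz": 0, "ax": 0, "ay": 0, "az": 0},
    {"claw": 1, "tx": 0.011, "ty": -0.0284, "tz": 0, "ax": 0, "ay": 0, "az": 0},
    {"claw": 1, "tx": 0.011, "ty": -0.0284, "tz": 0, "ax": 0, "ay": 0, "az": 0},
    {"claw": 1, "tx": 0.011, "ty": -0.0284, "tz": 0, "ax": 0, "ay": 0, "az": 0},
  ],
)

```text
clock: 6.3
tcp_pos: [0.5071, -0.2258, 0.3259]
orientation: [0.856, -3.021, -0.001]
contact_force: [-0.3, -0.3, -0.0]
grip_width: 0.0116
gripper_force: 34.2
```

arm_command(
  plan=[
    {"claw": 1, "tx": 0, "ty": 0, "tz": 0, "ax": 0, "ay": 0, "az": 4},
    {"claw": 1, "tx": 0, "ty": 0, "tz": 0.005, "ax": 0, "ay": 0, "az": 4},
    {"claw": 1, "tx": 0, "ty": 0, "tz": 0.01, "ax": 0, "ay": 0, "az": 4},
    {"claw": 1, "tx": 0, "ty": 0, "tz": 0.01, "ax": 0, "ay": 0, "az": 4},
    {"claw": 1, "tx": 0, "ty": 0, "tz": 0.01, "ax": 0, "ay": 0, "az": 4},
    {"claw": 1, "tx": 0, "ty": 0, "tz": 0.01, "ax": 0, "ay": 0, "az": 4},
    {"claw": 1, "tx": 0, "ty": 0, "tz": 0.01, "ax": 0, "ay": 0, "az": 4},
    {"claw": 1, "tx": 0, "ty": 0, "tz": 0.01, "ax": 0, "ay": 0, "az": 3.5},
    {"claw": 1, "tx": 0, "ty": 0, "tz": 0, "ax": 0, "ay": 0, "az": 0},
    {"claw": 1, "tx": 0, "ty": 0, "tz": 0, "ax": 0, "ay": 0, "az": 0},
  ],
)

```text
clock: 7.13
tcp_pos: [0.507, -0.2242, 0.2609]
orientation: [0.007, -3.139, -0.001]
contact_force: [0.6, 0.0, -0.4]
grip_width: 0.0114
gripper_force: 34.2
```

Run:
```python
from h import *
st(); C=look("drip_tray","w2"); print(find("spill_tray","wrist",C),find("drying_rack_bar","wrist",C))
to([0.509,-0.2235,0.209])
```

```text
t 7.13 tcp [ 0.507  -0.2242  0.2609] yaw -179.75 tilt 0.14 w 0.0114 gf 34.2 F [ 0.6  0.  -0.4] j7 2.08
[(0.57, array([ 0.51  , -0.023 , -0.0032]), array([599., 246.])), (0.21, array([ 0.5035, -0.2265,  0.1063]), array([310., 308.]))] [(0.93, array([ 0.5028, -0.2253,  0.1028]), array([313., 303.]))]
tool shift [-0.0013  0.0011  0.0533]
```

View pics/w2.png

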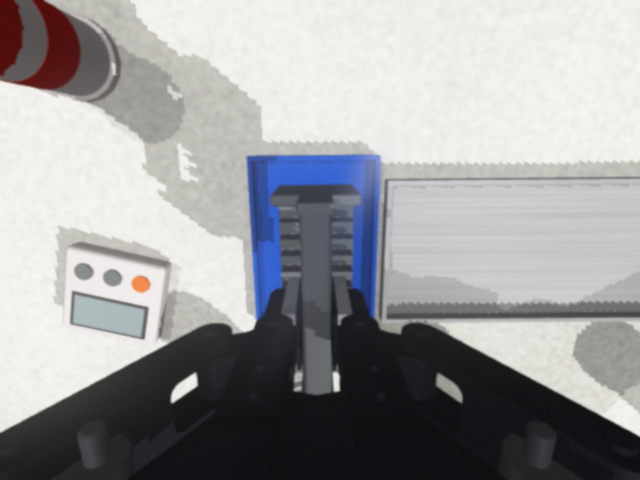

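arm_command(
  plan=[
    {"claw": 1, "tx": -0.002, "ty": 0, "tz": 0.01, "ax": 0, "ay": 0, "az": 0},
    {"claw": 1, "tx": -0.002, "ty": 0, "tz": 0.01, "ax": 0, "ay": 0, "az": 0},
    {"claw": 1, "tx": -0.001, "ty": 0, "tz": 0.01, "ax": 0, "ay": 0, "az": 0},
    {"claw": 1, "tx": 0, "ty": 0, "tz": 0.008, "ax": 0, "ay": 0, "az": 0},
    {"claw": 1, "tx": 0, "ty": 0, "tz": 0.006, "ax": 0, "ay": 0, "az": 0},
    {"claw": 1, "tx": 0, "ty": 0, "tz": 0.004, "ax": 0, "ay": 0, "az": 0},
    {"claw": 1, "tx": 0, "ty": 0, "tz": 0.002, "ax": 0, "ay": 0, "az": 0},
    {"claw": 1, "tx": 0, "ty": 0, "tz": 0, "ax": 0, "ay": 0, "az": 0},
    {"claw": 1, "tx": 0, "ty": 0, "tz": 0, "ax": 0, "ay": 0, "az": 0},
    {"claw": 1, "tx": 0, "ty": 0, "tz": 0, "ax": 0, "ay": 0, "az": 0},
  ],
)

```text
clock: 8.17
tcp_pos: [0.5126, -0.2245, 0.212]
orientation: [-0.004, 3.141, -0.0]
contact_force: [-0.4, 0.5, -0.1]
grip_width: 0.0111
gripper_force: 34.2
```

arm_command(
  plan=[
    {"claw": 0.4, "tx": 0, "ty": 0, "tz": 0, "ax": 0, "ay": 0, "az": 0},
    {"claw": 0.4, "tx": 0, "ty": 0, "tz": 0, "ax": 0, "ay": 0, "az": 0},
    {"claw": 0.4, "tx": 0, "ty": 0, "tz": 0, "ax": 0, "ay": 0, "az": 0},
    {"claw": 0.4, "tx": 0, "ty": 0, "tz": 0, "ax": 0, "ay": 0, "az": 0},
    {"claw": 0.4, "tx": 0, "ty": 0, "tz": -0.01, "ax": 0, "ay": 0, "az": 0},
    {"claw": 0.4, "tx": 0, "ty": 0, "tz": -0.02, "ax": 0, "ay": 0, "az": 0},
    {"claw": 0.4, "tx": 0, "ty": 0, "tz": -0.03, "ax": 0, "ay": 0, "az": 0},
    {"claw": 0, "tx": 0, "ty": 0, "tz": -0.03, "ax": 0, "ay": 0, "az": 0},
    {"claw": 0, "tx": 0, "ty": 0, "tz": -0.035, "ax": 0, "ay": 0, "az": 0},
    {"claw": 0, "tx": 0, "ty": 0, "tz": -0.035, "ax": 0, "ay": 0, "az": 0},
  ],
)

```text
clock: 9.0
tcp_pos: [0.5119, -0.2244, 0.3738]
orientation: [0.003, -3.141, -0.0]
contact_force: [1.3, 0.5, 0.2]
grip_width: 0.0846
gripper_force: 0.0
```

Run:
```python
from h import *
st(); C=look("drying_rack_bar","w3"); print(find("drip_tray","wrist",C))
r.grab_frame("scene"); print(find("drying_rack_bar","scene",cam("scene"))[:2])
to([0.394,-0.366,0.37])
```

```text
t 9.0 tcp [ 0.5119 -0.2244  0.3738] yaw -179.88 tilt 0.02 w 0.0846 gf 0.0 F [1.3 0.5 0.2] j7 2.01
drying_rack_bar 0.83 [ 0.5061 -0.2235  0.0542] [317. 216.]
[]
[(0.91, array([ 0.5107, -0.2224,  0.0531]), array([269., 294.]))]
tool shift [ 0.1185 -0.1415  0.0018]
```

View pics/w3.png

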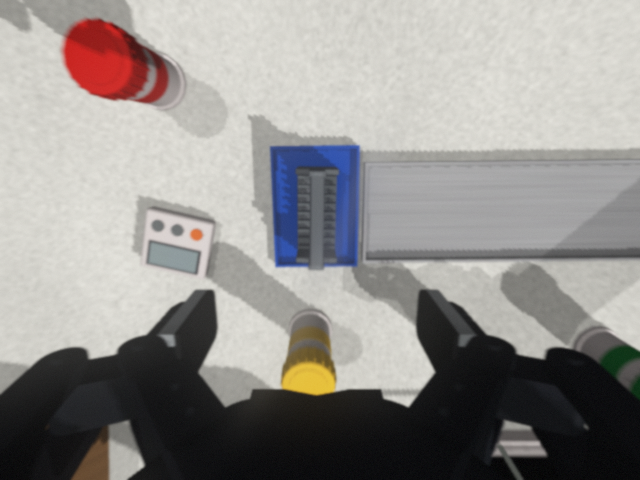

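arm_command(
  plan=[
    {"claw": 0, "tx": 0.0119, "ty": -0.0142, "tz": 0, "ax": 0, "ay": 0, "az": 0},
    {"claw": 0, "tx": 0.0119, "ty": -0.0142, "tz": 0, "ax": 0, "ay": 0, "az": 0},
    {"claw": 0, "tx": 0.0119, "ty": -0.0142, "tz": 0, "ax": 0, "ay": 0, "az": 0},
    {"claw": 0, "tx": 0.0119, "ty": -0.0142, "tz": 0, "ax": 0, "ay": 0, "az": 0},
    {"claw": 0, "tx": 0.0119, "ty": -0.0142, "tz": 0, "ax": 0, "ay": 0, "az": 0},
    {"claw": 0, "tx": 0.0119, "ty": -0.0142, "tz": 0, "ax": 0, "ay": 0, "az": 0},
    {"claw": 0, "tx": 0.0119, "ty": -0.0142, "tz": 0, "ax": 0, "ay": 0, "az": 0},
    {"claw": 0, "tx": 0.0119, "ty": -0.0142, "tz": 0, "ax": 0, "ay": 0, "az": 0},
    {"claw": 0, "tx": 0.0119, "ty": -0.0142, "tz": 0, "ax": 0, "ay": 0, "az": 0},
    {"claw": 0, "tx": 0.0119, "ty": -0.0142, "tz": 0, "ax": 0, "ay": 0, "az": 7},
  ],
)

```text
clock: 10.08
tcp_pos: [0.3926, -0.367, 0.3702]
orientation: [-0.187, -3.133, -0.003]
contact_force: [0.2, 0.3, 1.1]
grip_width: 0.0856
gripper_force: 0.0
```

arm_command(
  plan=[
    {"claw": 0, "tx": 0, "ty": 0, "tz": 0, "ax": 0, "ay": 0, "az": 7},
    {"claw": 0, "tx": 0, "ty": 0, "tz": 0, "ax": 0, "ay": 0, "az": 7},
    {"claw": 0, "tx": 0, "ty": 0, "tz": 0.01, "ax": 0, "ay": 0, "az": 7},
    {"claw": 0, "tx": 0, "ty": 0, "tz": 0.01, "ax": 0, "ay": 0, "az": 7},
    {"claw": 0, "tx": 0, "ty": 0, "tz": 0.01, "ax": 0, "ay": 0, "az": 7},
    {"claw": 0, "tx": 0, "ty": 0, "tz": 0.01, "ax": 0, "ay": 0, "az": 7},
    {"claw": 0, "tx": 0, "ty": 0, "tz": 0.01, "ax": 0, "ay": 0, "az": 7},
    {"claw": 0, "tx": 0, "ty": 0, "tz": 0.01, "ax": 0, "ay": 0, "az": 7},
    {"claw": 0, "tx": 0, "ty": 0, "tz": 0.01, "ax": 0, "ay": 0, "az": 7},
    {"claw": 0, "tx": 0, "ty": 0, "tz": 0, "ax": 0, "ay": 0, "az": 0},
  ],
)

```text
clock: 10.92
tcp_pos: [0.3929, -0.3655, 0.2986]
orientation: [-1.8, -2.567, 0.002]
contact_force: [0.1, 1.0, 0.3]
grip_width: 0.0855
gripper_force: 0.0
```

Run:
```python
from h import *
st(); C=look("red_stain_lid"); print(find("red_stain_lid","wrist",C,"boxes_of"))
```

```text
t 10.92 tcp [ 0.3929 -0.3655  0.2986] yaw 109.91 tilt 0.37 w 0.0855 gf 0.0 F [0.1 1.  0.3] j7 1.35
[(0.67, array([ 0.3925, -0.3595,  0.101 ]), array([320., 268.]))]
```

arm_command(
  plan=[
    {"claw": 0, "tx": 0, "ty": 0, "tz": 0.016, "ax": 0, "ay": 0, "az": 0},
    {"claw": 0, "tx": 0, "ty": 0, "tz": 0.016, "ax": 0, "ay": 0, "az": 0},
    {"claw": 0, "tx": 0, "ty": 0, "tz": 0.016, "ax": 0, "ay": 0, "az": 0},
    {"claw": 0, "tx": 0, "ty": 0, "tz": 0.016, "ax": 0, "ay": 0, "az": 0},
    {"claw": 0, "tx": 0, "ty": 0, "tz": 0, "ax": 0, "ay": 0, "az": 0},
    {"claw": 0.4, "tx": 0, "ty": 0, "tz": 0, "ax": 0, "ay": 0, "az": 0},
    {"claw": 1, "tx": 0, "ty": 0, "tz": 0, "ax": 0, "ay": 0, "az": 0},
    {"claw": 1, "tx": 0, "ty": 0, "tz": 0, "ax": 0, "ay": 0, "az": 0},
    {"claw": 1, "tx": 0, "ty": 0, "tz": 0, "ax": 0, "ay": 0, "az": 0},
    {"claw": 1, "tx": 0, "ty": 0, "tz": 0, "ax": 0, "ay": 0, "az": 0},
  ],
  squeeze=35,
)

```text
clock: 11.9
tcp_pos: [0.394, -0.3674, 0.239]
orientation: [1.797, 2.574, -0.0]
contact_force: [-1.9, 0.5, 6.8]
grip_width: 0.0451
gripper_force: 35.0
```

arm_command(
  plan=[
    {"claw": 1, "tx": 0, "ty": 0, "tz": 0, "ax": 0, "ay": 0, "az": 0},
    {"claw": 1, "tx": 0, "ty": 0, "tz": 0, "ax": 0, "ay": 0, "az": 0},
    {"claw": 1, "tx": 0, "ty": 0, "tz": -0.01, "ax": 0, "ay": 0, "az": 0},
    {"claw": 1, "tx": 0, "ty": 0, "tz": -0.015, "ax": 0, "ay": 0, "az": 5},
    {"claw": 1, "tx": 0, "ty": 0, "tz": -0.02, "ax": 0, "ay": 0, "az": 5},
    {"claw": 1, "tx": 0, "ty": 0, "tz": -0.025, "ax": 0, "ay": 0, "az": 5},
    {"claw": 1, "tx": 0, "ty": 0, "tz": -0.025, "ax": 0, "ay": 0, "az": 5},
    {"claw": 1, "tx": 0, "ty": 0, "tz": -0.025, "ax": 0, "ay": 0, "az": 0},
    {"claw": 1, "tx": 0, "ty": 0, "tz": -0.02, "ax": 0, "ay": 0, "az": 0},
    {"claw": 1, "tx": 0, "ty": 0, "tz": 0, "ax": 0, "ay": 0, "az": 0},
  ],
)

```text
clock: 12.73
tcp_pos: [0.3943, -0.3678, 0.3819]
orientation: [2.214, 2.22, 0.003]
contact_force: [0.8, -0.3, -1.8]
grip_width: 0.0452
gripper_force: 36.4
```

Run:
```python
from h import *
st(); to([0.5085,0.02,0.242])
```

```text
t 12.73 tcp [ 0.3943 -0.3678  0.3819] yaw 90.14 tilt 0.37 w 0.0452 gf 36.4 F [ 0.8 -0.3 -1.8] j7 0.98
tool shift [0.3879 0.1143 0.1394]
```

arm_command(
  plan=[
    {"claw": 1, "tx": 0.02, "ty": 0.006, "tz": 0, "ax": 0, "ay": 0, "az": 0},
    {"claw": 1, "tx": 0.03, "ty": 0.009, "tz": 0, "ax": 0, "ay": 0, "az": 0},
    {"claw": 1, "tx": 0.034, "ty": 0.01, "tz": 0, "ax": 0, "ay": 0, "az": 0},
    {"claw": 1, "tx": 0.034, "ty": 0.01, "tz": 0, "ax": 0, "ay": 0, "az": 0},
    {"claw": 1, "tx": 0.034, "ty": 0.01, "tz": 0, "ax": 0, "ay": 0, "az": 0},
    {"claw": 1, "tx": 0.034, "ty": 0.01, "tz": 0, "ax": 0, "ay": 0, "az": 0},
    {"claw": 1, "tx": 0.034, "ty": 0.01, "tz": 0, "ax": 0, "ay": 0, "az": 0},
    {"claw": 1, "tx": 0.034, "ty": 0.01, "tz": 0, "ax": 0, "ay": 0, "az": 0},
    {"claw": 1, "tx": 0.034, "ty": 0.01, "tz": 0, "ax": 0, "ay": 0, "az": 0},
    {"claw": 1, "tx": 0.034, "ty": 0.01, "tz": 0, "ax": 0, "ay": 0, "az": 0},
  ],
)

```text
clock: 13.57
tcp_pos: [0.4876, -0.0426, 0.3774]
orientation: [-2.218, -2.224, 0.0]
contact_force: [-0.1, 0.3, -0.8]
grip_width: 0.0452
gripper_force: 36.3
```

arm_command(
  plan=[
    {"claw": 1, "tx": 0.034, "ty": 0.01, "tz": 0, "ax": 0, "ay": 0, "az": 0},
    {"claw": 1, "tx": 0.032, "ty": 0.009, "tz": 0, "ax": 0, "ay": 0, "az": 0},
    {"claw": 1, "tx": 0, "ty": 0, "tz": 0.01, "ax": 0, "ay": 0, "az": 0},
    {"claw": 1, "tx": 0, "ty": 0, "tz": 0.02, "ax": 0, "ay": 0, "az": 0},
    {"claw": 1, "tx": 0, "ty": 0, "tz": 0.025, "ax": 0, "ay": 0, "az": 0},
    {"claw": 1, "tx": 0, "ty": 0, "tz": 0.025, "ax": 0, "ay": 0, "az": 0},
    {"claw": 1, "tx": 0, "ty": 0, "tz": 0.02, "ax": 0, "ay": 0, "az": 0},
    {"claw": 1, "tx": 0, "ty": 0, "tz": 0.01, "ax": 0, "ay": 0, "az": 0},
    {"claw": 1, "tx": 0, "ty": 0, "tz": 0, "ax": 0, "ay": 0, "az": 0},
    {"claw": 1, "tx": 0, "ty": 0, "tz": 0, "ax": 0, "ay": 0, "az": 0},
  ],
)

```text
clock: 14.4
tcp_pos: [0.5068, 0.0212, 0.2677]
orientation: [-2.219, -2.224, 0.001]
contact_force: [0.6, 0.5, -1.0]
grip_width: 0.0452
gripper_force: 36.3
```

Run:
```python
from h import *
st(); to([0.5085,0.02,0.242])
for n in ("scene","top"):
    r.grab_frame(n); C=cam(n); print(find("red_stain_lid",n,C)[:2],find("spill_tray",n,C)[:1])
```

```text
t 14.4 tcp [0.5068 0.0212 0.2677] yaw 90.12 tilt 0.05 w 0.0452 gf 36.3 F [ 0.6  0.5 -1. ] j7 0.26
tool shift [-0.0012  0.0017  0.0257]
[(0.77, array([0.5086, 0.0271, 0.1075]), array([328., 214.]))] [(0.87, array([ 0.5116, -0.0219, -0.0025]), array([320., 265.]))]
[] [(0.7, array([ 0.5115, -0.0204,  0.0014]), array([327., 254.]))]
```

arm_command(
  plan=[
    {"claw": 1, "tx": -0.001, "ty": 0.001, "tz": 0.008, "ax": 0, "ay": 0, "az": 0},
    {"claw": 1, "tx": 0, "ty": 0, "tz": 0.008, "ax": 0, "ay": 0, "az": 0},
    {"claw": 1, "tx": 0, "ty": 0, "tz": 0.005, "ax": 0, "ay": 0, "az": 0},
    {"claw": 1, "tx": 0, "ty": 0, "tz": 0.003, "ax": 0, "ay": 0, "az": 0},
    {"claw": 1, "tx": 0, "ty": 0, "tz": 0.002, "ax": 0, "ay": 0, "az": 0},
    {"claw": 1, "tx": 0, "ty": 0, "tz": 0, "ax": 0, "ay": 0, "az": 0},
    {"claw": 1, "tx": 0, "ty": 0, "tz": 0, "ax": 0, "ay": 0, "az": 0},
    {"claw": 1, "tx": 0, "ty": 0, "tz": 0, "ax": 0, "ay": 0, "az": 0},
    {"claw": 1, "tx": 0, "ty": 0, "tz": 0, "ax": 0, "ay": 0, "az": 0},
    {"claw": 1, "tx": 0, "ty": 0, "tz": 0, "ax": 0, "ay": 0, "az": 0},
  ],
)

```text
clock: 15.53
tcp_pos: [0.5075, 0.0203, 0.242]
orientation: [-2.218, -2.223, 0.001]
contact_force: [-5.2, 0.0, 9.3]
grip_width: 0.045
gripper_force: 37.4
```

Run:
```python
from h import *
st()
```

```text
t 15.53 tcp [0.5075 0.0203 0.242 ] yaw 90.12 tilt 0.09 w 0.045 gf 37.4 F [-5.2  0.   9.3] j7 0.3
```

arm_command(
  plan=[
    {"claw": 0, "tx": 0, "ty": 0, "tz": -0.001, "ax": 0, "ay": 0, "az": 0},
    {"claw": 0, "tx": 0, "ty": 0, "tz": 0, "ax": 0, "ay": 0, "az": 0},
    {"claw": 0, "tx": 0, "ty": 0, "tz": 0, "ax": 0, "ay": 0, "az": 0},
    {"claw": 0, "tx": 0, "ty": 0, "tz": 0, "ax": 0, "ay": 0, "az": 0},
    {"claw": 0, "tx": 0, "ty": 0, "tz": -0.01, "ax": 0, "ay": 0, "az": 0},
    {"claw": 0, "tx": 0, "ty": 0, "tz": -0.02, "ax": 0, "ay": 0, "az": 0},
    {"claw": 0, "tx": 0, "ty": 0, "tz": -0.025, "ax": 0, "ay": 0, "az": 0},
    {"claw": 0, "tx": 0, "ty": 0, "tz": -0.025, "ax": 0, "ay": 0, "az": 0},
    {"claw": 0, "tx": 0, "ty": 0, "tz": -0.025, "ax": 0, "ay": 0, "az": 0},
    {"claw": 0, "tx": 0, "ty": 0, "tz": -0.025, "ax": 0, "ay": 0, "az": 0},
  ],
)

```text
clock: 16.37
tcp_pos: [0.5077, 0.0202, 0.3744]
orientation: [2.219, 2.223, -0.0]
contact_force: [-0.2, 0.9, -0.5]
grip_width: 0.0858
gripper_force: 0.0
```

arm_command(
  plan=[
    {"claw": 0, "tx": 0.008, "ty": 0.018, "tz": 0, "ax": 0, "ay": 0, "az": 0},
    {"claw": 0, "tx": 0.01, "ty": 0.023, "tz": 0, "ax": 0, "ay": 0, "az": 0},
    {"claw": 0, "tx": 0.01, "ty": 0.023, "tz": 0, "ax": 0, "ay": 0, "az": 0},
    {"claw": 0, "tx": 0.01, "ty": 0.023, "tz": 0, "ax": 0, "ay": 0, "az": 0},
    {"claw": 0, "tx": 0.01, "ty": 0.023, "tz": 0, "ax": 0, "ay": 0, "az": 0},
    {"claw": 0, "tx": 0.01, "ty": 0.023, "tz": 0, "ax": 0, "ay": 0, "az": 0},
    {"claw": 0, "tx": 0.01, "ty": 0.023, "tz": 0.02, "ax": 0, "ay": 0, "az": 0},
    {"claw": 0, "tx": 0, "ty": 0, "tz": 0.025, "ax": 0, "ay": 0, "az": 0},
    {"claw": 0, "tx": 0, "ty": 0, "tz": 0.02, "ax": 0, "ay": 0, "az": 0},
    {"claw": 0, "tx": 0, "ty": 0, "tz": 0, "ax": 0, "ay": 0, "az": 0},
  ],
)

```text
clock: 17.2
tcp_pos: [0.6622, 0.0895, 0.3038]
orientation: [-2.216, -2.222, 0.01]
contact_force: [-1.7, -0.2, -0.4]
grip_width: 0.0852
gripper_force: 0.0
```

Run:
```python
from h import *
st(); C=look("fixative_lid","w4"); print(find("fixative_lid","wrist",C,"boxes_of")); to([.666,.088,.236])
r.grab_frame("scene"); print(find("red_stain_lid","scene",cam("scene"))[:2])
```

```text
t 17.2 tcp [0.6622 0.0895 0.3038] yaw 90.17 tilt 0.41 w 0.0852 gf 0.0 F [-1.7 -0.2 -0.4] j7 0.16
fixative_lid 0.77 [0.6605 0.0897 0.0838] [315. 261.]
[(0.86, array([0.6635, 0.0955, 0.0964]), array([320., 259.]))]
tool shift [-0.0006  0.002   0.0731]
[(0.95, array([0.5067, 0.0231, 0.079 ]), array([327., 226.])), (0.65, array([ 0.5079, -0.2236,  0.0526]), array([268., 294.]))]
```

View pics/w4.png

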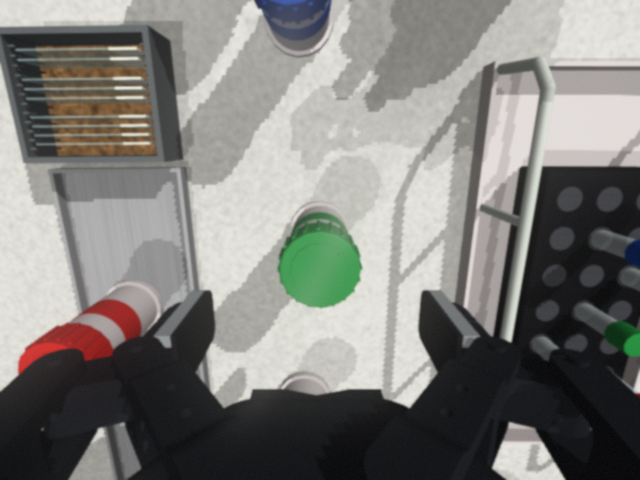

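arm_command(
  plan=[
    {"claw": 0, "tx": 0, "ty": 0.002, "tz": 0.016, "ax": 0, "ay": 0, "az": 0},
    {"claw": 0, "tx": 0, "ty": 0, "tz": 0.017, "ax": 0, "ay": 0, "az": 0},
    {"claw": 0, "tx": 0, "ty": 0, "tz": 0.017, "ax": 0, "ay": 0, "az": 0},
    {"claw": 0, "tx": 0, "ty": 0, "tz": 0.017, "ax": 0, "ay": 0, "az": 0},
    {"claw": 0, "tx": 0, "ty": 0, "tz": 0, "ax": 0, "ay": 0, "az": 0},
    {"claw": 0.4, "tx": 0, "ty": 0, "tz": 0, "ax": 0, "ay": 0, "az": 0},
    {"claw": 1, "tx": 0, "ty": 0, "tz": 0, "ax": 0, "ay": 0, "az": 0},
    {"claw": 1, "tx": 0, "ty": 0, "tz": 0, "ax": 0, "ay": 0, "az": 0},
    {"claw": 1, "tx": 0, "ty": 0, "tz": 0, "ax": 0, "ay": 0, "az": 0},
    {"claw": 1, "tx": 0, "ty": 0, "tz": 0, "ax": 0, "ay": 0, "az": 0},
  ],
)

```text
clock: 18.28
tcp_pos: [0.6661, 0.0888, 0.2422]
orientation: [2.218, 2.224, 0.003]
contact_force: [-2.4, 0.1, 6.2]
grip_width: 0.045
gripper_force: 35.0
```

arm_command(
  plan=[
    {"claw": 1, "tx": 0, "ty": 0, "tz": 0, "ax": 0, "ay": 0, "az": 0},
    {"claw": 1, "tx": 0, "ty": 0, "tz": 0, "ax": 0, "ay": 0, "az": 0},
    {"claw": 1, "tx": 0, "ty": 0, "tz": -0.01, "ax": 0, "ay": 0, "az": 0},
    {"claw": 1, "tx": 0, "ty": 0, "tz": -0.015, "ax": 0, "ay": 0, "az": 0},
    {"claw": 1, "tx": 0, "ty": 0, "tz": -0.02, "ax": 0, "ay": 0, "az": 0},
    {"claw": 1, "tx": 0, "ty": 0, "tz": -0.025, "ax": 0, "ay": 0, "az": 0},
    {"claw": 1, "tx": 0, "ty": 0, "tz": -0.025, "ax": 0, "ay": 0, "az": 0},
    {"claw": 1, "tx": 0, "ty": 0, "tz": -0.02, "ax": 0, "ay": 0, "az": 0},
    {"claw": 1, "tx": 0, "ty": 0, "tz": -0.01, "ax": 0, "ay": 0, "az": 0},
    {"claw": 1, "tx": 0, "ty": 0, "tz": 0, "ax": 0, "ay": 0, "az": 0},
  ],
)

```text
clock: 19.12
tcp_pos: [0.6664, 0.0886, 0.3693]
orientation: [2.217, 2.222, 0.007]
contact_force: [0.1, 0.3, -2.0]
grip_width: 0.0448
gripper_force: 36.4
```

Run:
```python
from h import *
st(); to([0.5085,0.098,0.242])
```

```text
t 19.12 tcp [0.6664 0.0886 0.3693] yaw 90.13 tilt 0.32 w 0.0448 gf 36.4 F [ 0.1  0.3 -2. ] j7 0.13
tool shift [ 0.0096 -0.1586  0.1265]
```

arm_command(
  plan=[
    {"claw": 1, "tx": 0.001, "ty": -0.0135, "tz": 0, "ax": 0, "ay": 0, "az": 0},
    {"claw": 1, "tx": 0.0015, "ty": -0.025, "tz": 0, "ax": 0, "ay": 0, "az": 0},
    {"claw": 1, "tx": 0.0015, "ty": -0.03, "tz": 0, "ax": 0, "ay": 0, "az": 0},
    {"claw": 1, "tx": 0.0015, "ty": -0.03, "tz": 0, "ax": 0, "ay": 0, "az": 0},
    {"claw": 1, "tx": 0.0015, "ty": -0.03, "tz": 0, "ax": 0, "ay": 0, "az": 0},
    {"claw": 1, "tx": 0.0015, "ty": -0.02, "tz": 0, "ax": 0, "ay": 0, "az": 0},
    {"claw": 1, "tx": 0.001, "ty": -0.01, "tz": 0, "ax": 0, "ay": 0, "az": 0},
    {"claw": 1, "tx": 0, "ty": 0, "tz": 0.02, "ax": 0, "ay": 0, "az": 0},
    {"claw": 1, "tx": 0, "ty": 0, "tz": 0.025, "ax": 0, "ay": 0, "az": 0},
    {"claw": 1, "tx": 0, "ty": 0, "tz": 0.025, "ax": 0, "ay": 0, "az": 0},
  ],
)

```text
clock: 19.95
tcp_pos: [0.5074, 0.0985, 0.295]
orientation: [2.217, 2.225, 0.003]
contact_force: [-0.0, 0.3, -2.2]
grip_width: 0.0456
gripper_force: 36.7
```

arm_command(
  plan=[
    {"claw": 1, "tx": 0, "ty": 0, "tz": 0.02, "ax": 0, "ay": 0, "az": 0},
    {"claw": 1, "tx": 0, "ty": 0, "tz": 0.012, "ax": 0, "ay": 0, "az": 0},
    {"claw": 1, "tx": 0, "ty": 0, "tz": 0, "ax": 0, "ay": 0, "az": 0},
    {"claw": 1, "tx": 0, "ty": 0, "tz": 0.008, "ax": 0, "ay": 0, "az": 0},
    {"claw": 1, "tx": 0, "ty": 0, "tz": 0.006, "ax": 0, "ay": 0, "az": 0},
    {"claw": 1, "tx": 0, "ty": 0, "tz": 0.003, "ax": 0, "ay": 0, "az": 0},
    {"claw": 1, "tx": 0, "ty": 0, "tz": 0.003, "ax": 0, "ay": 0, "az": 0},
    {"claw": 1, "tx": 0, "ty": 0, "tz": 0.002, "ax": 0, "ay": 0, "az": 0},
    {"claw": 1, "tx": 0, "ty": 0, "tz": 0, "ax": 0, "ay": 0, "az": 0},
    {"claw": 1, "tx": 0, "ty": 0, "tz": 0, "ax": 0, "ay": 0, "az": 0},
  ],
)

```text
clock: 20.78
tcp_pos: [0.5071, 0.0977, 0.2443]
orientation: [-2.217, -2.221, -0.002]
contact_force: [-12.0, -0.8, 32.7]
grip_width: 0.0449
gripper_force: 36.9
```

Run:
```python
from h import *
st(); to([.5085,.098,.245])
```

```text
t 20.78 tcp [0.5071 0.0977 0.2443] yaw 90.11 tilt 0.22 w 0.0449 gf 36.9 F [-12.   -0.8  32.7] j7 0.16
tool shift [ 0.0003  0.0014 -0.0007]
```

arm_command(
  plan=[
    {"claw": 1, "tx": 0, "ty": 0, "tz": -0.003, "ax": 0, "ay": 0, "az": 0},
    {"claw": 0, "tx": 0, "ty": 0, "tz": 0, "ax": 0, "ay": 0, "az": 0},
    {"claw": 0, "tx": 0, "ty": 0, "tz": 0, "ax": 0, "ay": 0, "az": 0},
    {"claw": 0, "tx": 0, "ty": 0, "tz": 0, "ax": 0, "ay": 0, "az": 0},
    {"claw": 0, "tx": 0, "ty": 0, "tz": 0, "ax": 0, "ay": 0, "az": 0},
    {"claw": 0, "tx": 0, "ty": 0, "tz": -0.015, "ax": 0, "ay": 0, "az": 0},
    {"claw": 0, "tx": 0, "ty": 0, "tz": -0.025, "ax": 0, "ay": 0, "az": 0},
    {"claw": 0, "tx": 0, "ty": 0, "tz": -0.025, "ax": 0, "ay": 0, "az": 0},
    {"claw": 0, "tx": 0, "ty": 0, "tz": -0.03, "ax": 0, "ay": 0, "az": 0},
    {"claw": 0, "tx": 0, "ty": 0, "tz": -0.03, "ax": 0, "ay": 0, "az": 0},
  ],
)

```text
clock: 21.62
tcp_pos: [0.5069, 0.0979, 0.3705]
orientation: [-2.219, -2.224, 0.002]
contact_force: [0.3, 1.3, 0.7]
grip_width: 0.0852
gripper_force: 0.0
```

arm_command(
  plan=[
    {"claw": 0, "tx": 0.014, "ty": 0.014, "tz": 0, "ax": 0, "ay": 0, "az": 0},
    {"claw": 0, "tx": 0.021, "ty": 0.021, "tz": 0, "ax": 0, "ay": 0, "az": 0},
    {"claw": 0, "tx": 0.021, "ty": 0.021, "tz": 0, "ax": 0, "ay": 0, "az": 0},
    {"claw": 0, "tx": 0.021, "ty": 0.021, "tz": 0, "ax": 0, "ay": 0, "az": 0},
    {"claw": 0, "tx": 0.021, "ty": 0.021, "tz": 0, "ax": 0, "ay": 0, "az": 0},
    {"claw": 0, "tx": 0.021, "ty": 0.021, "tz": 0, "ax": 0, "ay": 0, "az": 0},
    {"claw": 0, "tx": 0.021, "ty": 0.021, "tz": 0.02, "ax": 0, "ay": 0, "az": 0},
    {"claw": 0, "tx": 0, "ty": 0, "tz": 0.025, "ax": 0, "ay": 0, "az": 0},
    {"claw": 0, "tx": 0, "ty": 0, "tz": 0.02, "ax": 0, "ay": 0, "az": 0},
    {"claw": 0, "tx": 0, "ty": 0, "tz": 0, "ax": 0, "ay": 0, "az": 0},
  ],
)

```text
clock: 22.45
tcp_pos: [0.6452, 0.2388, 0.2994]
orientation: [-2.216, -2.223, 0.012]
contact_force: [-0.7, 0.7, -0.4]
grip_width: 0.0855
gripper_force: 0.0
```

Run:
```python
from h import *
st(); C=look("blue_stain_lid","w5"); print(find("blue_stain_lid","wrist",C,"boxes_of"))
r.grab_frame("scene"); C=cam("scene"); print(find("red_stain_lid","scene",C)[:1],find("fixative_lid","scene",C)[:1])
```

```text
t 22.45 tcp [0.6452 0.2388 0.2994] yaw 90.19 tilt 0.47 w 0.0855 gf 0.0 F [-0.7  0.7 -0.4] j7 -0.05
blue_stain_lid 0.92 [0.6549 0.349  0.1173] [344.  27.]
blue_stain_lid 0.78 [0.6505 0.2394 0.0813] [327. 261.]
[(0.89, array([0.6492, 0.2462, 0.0935]), array([325., 257.])), (0.75, array([0.6546, 0.3348, 0.1296]), array([344.,  60.]))]
[(0.61, array([0.5071, 0.0264, 0.0791]), array([327., 225.]))] [(0.62, array([0.509 , 0.0953, 0.0872]), array([342., 209.]))]
```

View pics/w5.png

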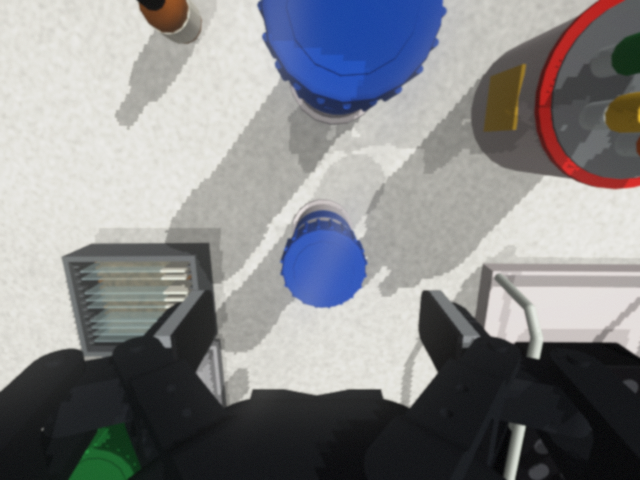

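arm_command(
  plan=[
    {"claw": 0, "tx": 0, "ty": 0.004, "tz": 0.014, "ax": 0, "ay": 0, "az": 0},
    {"claw": 0, "tx": 0, "ty": 0, "tz": 0.016, "ax": 0, "ay": 0, "az": 0},
    {"claw": 0, "tx": 0, "ty": 0, "tz": 0.017, "ax": 0, "ay": 0, "az": 0},
    {"claw": 0, "tx": 0, "ty": 0, "tz": 0.016, "ax": 0, "ay": 0, "az": 0},
    {"claw": 0, "tx": 0, "ty": 0, "tz": 0, "ax": 0, "ay": 0, "az": 0},
    {"claw": 0.4, "tx": 0, "ty": 0, "tz": 0, "ax": 0, "ay": 0, "az": 0},
    {"claw": 1, "tx": 0, "ty": 0, "tz": 0, "ax": 0, "ay": 0, "az": 0},
    {"claw": 1, "tx": 0, "ty": 0, "tz": 0, "ax": 0, "ay": 0, "az": 0},
    {"claw": 1, "tx": 0, "ty": 0, "tz": 0, "ax": 0, "ay": 0, "az": 0},
    {"claw": 1, "tx": 0, "ty": 0, "tz": 0, "ax": 0, "ay": 0, "az": 0},
  ],
)

```text
clock: 23.58
tcp_pos: [0.6512, 0.2385, 0.2431]
orientation: [2.218, 2.224, 0.003]
contact_force: [-2.7, 0.4, 5.9]
grip_width: 0.0449
gripper_force: 35.2
```

arm_command(
  plan=[
    {"claw": 1, "tx": 0, "ty": 0, "tz": 0, "ax": 0, "ay": 0, "az": 0},
    {"claw": 1, "tx": 0, "ty": 0, "tz": 0, "ax": 0, "ay": 0, "az": 0},
    {"claw": 1, "tx": 0, "ty": 0, "tz": -0.01, "ax": 0, "ay": 0, "az": 0},
    {"claw": 1, "tx": 0, "ty": 0, "tz": -0.015, "ax": 0, "ay": 0, "az": 0},
    {"claw": 1, "tx": 0, "ty": 0, "tz": -0.02, "ax": 0, "ay": 0, "az": 0},
    {"claw": 1, "tx": 0, "ty": 0, "tz": -0.025, "ax": 0, "ay": 0, "az": 0},
    {"claw": 1, "tx": 0, "ty": 0, "tz": -0.025, "ax": 0, "ay": 0, "az": 0},
    {"claw": 1, "tx": 0, "ty": 0, "tz": -0.025, "ax": 0, "ay": 0, "az": 0},
    {"claw": 1, "tx": 0, "ty": 0, "tz": -0.02, "ax": 0, "ay": 0, "az": 0},
    {"claw": 1, "tx": 0, "ty": 0, "tz": 0, "ax": 0, "ay": 0, "az": 0},
  ],
)

```text
clock: 24.42
tcp_pos: [0.6522, 0.2379, 0.3881]
orientation: [2.217, 2.221, 0.013]
contact_force: [0.9, 0.3, -1.1]
grip_width: 0.045
gripper_force: 36.1
```

Run:
```python
from h import *
st(); to([0.5085,-0.058,0.245])
```

```text
t 24.42 tcp [0.6522 0.2379 0.3881] yaw 90.11 tilt 0.51 w 0.045 gf 36.1 F [ 0.9  0.3 -1.1] j7 -0.09
tool shift [-0.2961 -0.1455  0.1409]
```

arm_command(
  plan=[
    {"claw": 1, "tx": -0.018, "ty": -0.0088, "tz": 0, "ax": 0, "ay": 0, "az": 0},
    {"claw": 1, "tx": -0.032, "ty": -0.0158, "tz": 0, "ax": 0, "ay": 0, "az": 0},
    {"claw": 1, "tx": -0.032, "ty": -0.0158, "tz": 0, "ax": 0, "ay": 0, "az": 0},
    {"claw": 1, "tx": -0.032, "ty": -0.0158, "tz": 0, "ax": 0, "ay": 0, "az": 0},
    {"claw": 1, "tx": -0.032, "ty": -0.0158, "tz": 0, "ax": 0, "ay": 0, "az": 0},
    {"claw": 1, "tx": -0.032, "ty": -0.0158, "tz": 0, "ax": 0, "ay": 0, "az": 0},
    {"claw": 1, "tx": -0.032, "ty": -0.0158, "tz": 0, "ax": 0, "ay": 0, "az": 0},
    {"claw": 1, "tx": -0.032, "ty": -0.0158, "tz": 0, "ax": 0, "ay": 0, "az": 0},
    {"claw": 1, "tx": -0.032, "ty": -0.0158, "tz": 0, "ax": 0, "ay": 0, "az": 0},
    {"claw": 1, "tx": -0.022, "ty": -0.0105, "tz": 0, "ax": 0, "ay": 0, "az": 0},
  ],
)

```text
clock: 25.25
tcp_pos: [0.5036, -0.0613, 0.3818]
orientation: [-2.222, -2.22, 0.0]
contact_force: [1.2, -0.1, -1.1]
grip_width: 0.0448
gripper_force: 36.2
```

arm_command(
  plan=[
    {"claw": 1, "tx": 0, "ty": 0, "tz": 0, "ax": 0, "ay": 0, "az": 0},
    {"claw": 1, "tx": 0, "ty": 0, "tz": 0.02, "ax": 0, "ay": 0, "az": 0},
    {"claw": 1, "tx": 0, "ty": 0, "tz": 0.025, "ax": 0, "ay": 0, "az": 0},
    {"claw": 1, "tx": 0, "ty": 0, "tz": 0.025, "ax": 0, "ay": 0, "az": 0},
    {"claw": 1, "tx": 0, "ty": 0, "tz": 0.025, "ax": 0, "ay": 0, "az": 0},
    {"claw": 1, "tx": 0, "ty": 0, "tz": 0.02, "ax": 0, "ay": 0, "az": 0},
    {"claw": 1, "tx": 0, "ty": 0, "tz": 0.01, "ax": 0, "ay": 0, "az": 0},
    {"claw": 1, "tx": 0, "ty": 0, "tz": 0, "ax": 0, "ay": 0, "az": 0},
    {"claw": 1, "tx": 0, "ty": 0, "tz": 0, "ax": 0, "ay": 0, "az": 0},
    {"claw": 1, "tx": 0, "ty": 0, "tz": 0, "ax": 0, "ay": 0, "az": 0},
  ],
)

```text
clock: 26.08
tcp_pos: [0.5065, -0.0581, 0.2578]
orientation: [2.218, 2.223, 0.002]
contact_force: [0.1, -1.1, -1.0]
grip_width: 0.0448
gripper_force: 36.3
```

Run:
```python
from h import *
st(); to([.5085,-.058,.245])
```

```text
t 26.08 tcp [ 0.5065 -0.0581  0.2578] yaw 90.13 tilt 0.11 w 0.0448 gf 36.3 F [ 0.1 -1.1 -1. ] j7 0.46
tool shift [0.0001 0.002  0.0128]
```

arm_command(
  plan=[
    {"claw": 1, "tx": 0, "ty": 0.001, "tz": 0.007, "ax": 0, "ay": 0, "az": 0},
    {"claw": 1, "tx": 0, "ty": 0, "tz": 0.004, "ax": 0, "ay": 0, "az": 0},
    {"claw": 1, "tx": 0, "ty": 0, "tz": 0.001, "ax": 0, "ay": 0, "az": 0},
    {"claw": 1, "tx": 0, "ty": 0, "tz": 0, "ax": 0, "ay": 0, "az": 0},
    {"claw": 0, "tx": 0, "ty": 0, "tz": 0, "ax": 0, "ay": 0, "az": 0},
    {"claw": 0, "tx": 0, "ty": 0, "tz": 0, "ax": 0, "ay": 0, "az": 0},
    {"claw": 0, "tx": 0, "ty": 0, "tz": 0, "ax": 0, "ay": 0, "az": 0},
    {"claw": 0, "tx": 0, "ty": 0, "tz": 0, "ax": 0, "ay": 0, "az": 0},
    {"claw": 0, "tx": 0, "ty": 0, "tz": -0.015, "ax": 0, "ay": 0, "az": 0},
    {"claw": 0, "tx": 0, "ty": 0, "tz": -0.025, "ax": 0, "ay": 0, "az": 0},
  ],
)

```text
clock: 26.92
tcp_pos: [0.5059, -0.0577, 0.2834]
orientation: [-2.217, -2.222, 0.006]
contact_force: [0.4, -0.5, 0.4]
grip_width: 0.0852
gripper_force: 0.0
```

arm_command(
  plan=[
    {"claw": 0, "tx": 0, "ty": 0, "tz": -0.03, "ax": 0, "ay": 0, "az": 0},
    {"claw": 0, "tx": 0, "ty": 0, "tz": -0.03, "ax": 0, "ay": 0, "az": 0},
    {"claw": 0, "tx": -0.002, "ty": 0.02, "tz": -0.02, "ax": 0, "ay": 0, "az": 0},
    {"claw": 0, "tx": -0.002, "ty": 0.024, "tz": 0, "ax": 0, "ay": 0, "az": 0},
    {"claw": 0, "tx": -0.002, "ty": 0.024, "tz": 0, "ax": 0, "ay": 0, "az": 0},
    {"claw": 0, "tx": -0.002, "ty": 0.024, "tz": 0, "ax": 0, "ay": 0, "az": 0},
    {"claw": 0, "tx": -0.002, "ty": 0.024, "tz": 0.01, "ax": 0, "ay": 0, "az": 0},
    {"claw": 0, "tx": -0.002, "ty": 0.024, "tz": 0.03, "ax": 0, "ay": 0, "az": 0},
    {"claw": 0, "tx": 0, "ty": 0, "tz": 0.03, "ax": 0, "ay": 0, "az": 0},
    {"claw": 0, "tx": 0, "ty": 0, "tz": 0, "ax": 0, "ay": 0, "az": 0},
  ],
)

```text
clock: 27.75
tcp_pos: [0.6456, -0.0685, 0.2887]
orientation: [-2.213, -2.221, 0.01]
contact_force: [-1.9, 1.6, -1.3]
grip_width: 0.0852
gripper_force: 0.0
```

Run:
```python
from h import *
st(); C=look("rinse_lid","w6"); print(find("rinse_lid","wrist",C,"boxes_of"))
r.grab_frame("scene"); C=cam("scene"); print(find("red_stain_lid","scene",C)[:1],find("blue_stain_lid","scene",C)[:2])
```

```text
t 27.75 tcp [ 0.6456 -0.0685  0.2887] yaw 90.19 tilt 0.53 w 0.0852 gf 0.0 F [-1.9  1.6 -1.3] j7 0.44
rinse_lid 0.72 [ 0.6492 -0.0731  0.0833] [325. 279.]
[(0.94, array([ 0.647 , -0.065 ,  0.0941]), array([321., 273.]))]
[(0.84, array([0.5059, 0.0252, 0.0803]), array([327., 225.]))] [(0.74, array([ 0.5029, -0.058 ,  0.0872]), array([307., 239.])), (0.65, array([0.6601, 0.3542, 0.1136]), array([437., 171.]))]
```

View pics/w6.png

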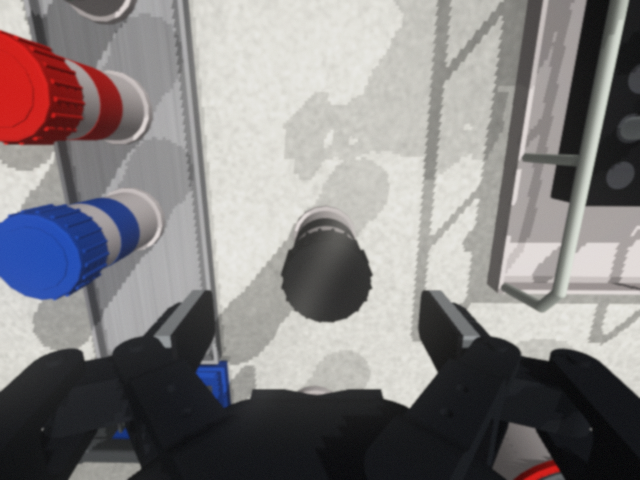

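Red and blue stand upright in the tray. The black lid is centred between the fingers at (326,275), so I shift by tx −0.002, ty +0.003 and grasp.

arm_command(
  plan=[
    {"claw": 0, "tx": -0.002, "ty": 0.003, "tz": 0.01, "ax": 0, "ay": 0, "az": 0},
    {"claw": 0, "tx": 0, "ty": 0, "tz": 0.014, "ax": 0, "ay": 0, "az": 0},
    {"claw": 0, "tx": 0, "ty": 0, "tz": 0.014, "ax": 0, "ay": 0, "az": 0},
    {"claw": 0, "tx": 0, "ty": 0, "tz": 0.012, "ax": 0, "ay": 0, "az": 0},
    {"claw": 0, "tx": 0, "ty": 0, "tz": 0, "ax": 0, "ay": 0, "az": 0},
    {"claw": 0.4, "tx": 0, "ty": 0, "tz": 0, "ax": 0, "ay": 0, "az": 0},
    {"claw": 1, "tx": 0, "ty": 0, "tz": 0, "ax": 0, "ay": 0, "az": 0},
    {"claw": 1, "tx": 0, "ty": 0, "tz": 0, "ax": 0, "ay": 0, "az": 0},
    {"claw": 1, "tx": 0, "ty": 0, "tz": 0, "ax": 0, "ay": 0, "az": 0},
    {"claw": 1, "tx": 0, "ty": 0, "tz": 0, "ax": 0, "ay": 0, "az": 0},
  ],
)

```text
clock: 28.88
tcp_pos: [0.6501, -0.0718, 0.2455]
orientation: [2.218, 2.223, 0.001]
contact_force: [-0.6, -1.1, 3.3]
grip_width: 0.0446
gripper_force: 35.7
```

arm_command(
  plan=[
    {"claw": 1, "tx": 0, "ty": 0, "tz": 0, "ax": 0, "ay": 0, "az": 0},
    {"claw": 1, "tx": 0, "ty": 0, "tz": 0, "ax": 0, "ay": 0, "az": 0},
    {"claw": 1, "tx": 0, "ty": 0, "tz": -0.01, "ax": 0, "ay": 0, "az": 0},
    {"claw": 1, "tx": 0, "ty": 0, "tz": -0.015, "ax": 0, "ay": 0, "az": 0},
    {"claw": 1, "tx": 0, "ty": 0, "tz": -0.02, "ax": 0, "ay": 0, "az": 0},
    {"claw": 1, "tx": 0, "ty": 0, "tz": -0.025, "ax": 0, "ay": 0, "az": 0},
    {"claw": 1, "tx": 0, "ty": 0, "tz": -0.025, "ax": 0, "ay": 0, "az": 0},
    {"claw": 1, "tx": 0, "ty": 0, "tz": -0.025, "ax": 0, "ay": 0, "az": 0},
    {"claw": 1, "tx": 0, "ty": 0, "tz": -0.02, "ax": 0, "ay": 0, "az": 0},
    {"claw": 1, "tx": 0, "ty": 0, "tz": 0, "ax": 0, "ay": 0, "az": 0},
  ],
)

```text
clock: 29.72
tcp_pos: [0.6509, -0.0725, 0.3904]
orientation: [2.215, 2.22, 0.009]
contact_force: [1.9, -0.2, -2.7]
grip_width: 0.0452
gripper_force: 36.3
```

Run:
```python
from h import *
st(); to([0.5085,-0.137,0.245])
```

```text
t 29.72 tcp [ 0.6509 -0.0725  0.3904] yaw 90.12 tilt 0.46 w 0.0452 gf 36.3 F [ 1.9 -0.2 -2.7] j7 0.38
tool shift [-0.0642 -0.1437  0.1442]
```

arm_command(
  plan=[
    {"claw": 1, "tx": -0.006, "ty": -0.0135, "tz": 0, "ax": 0, "ay": 0, "az": 0},
    {"claw": 1, "tx": -0.01, "ty": -0.022, "tz": 0, "ax": 0, "ay": 0, "az": 0},
    {"claw": 1, "tx": -0.011, "ty": -0.025, "tz": 0, "ax": 0, "ay": 0, "az": 0},
    {"claw": 1, "tx": -0.011, "ty": -0.025, "tz": 0, "ax": 0, "ay": 0, "az": 0},
    {"claw": 1, "tx": -0.011, "ty": -0.025, "tz": 0, "ax": 0, "ay": 0, "az": 0},
    {"claw": 1, "tx": -0.01, "ty": -0.022, "tz": 0, "ax": 0, "ay": 0, "az": 0},
    {"claw": 1, "tx": -0.005, "ty": -0.01, "tz": 0, "ax": 0, "ay": 0, "az": 0},
    {"claw": 1, "tx": 0, "ty": 0, "tz": 0.015, "ax": 0, "ay": 0, "az": 0},
    {"claw": 1, "tx": 0, "ty": 0, "tz": 0.025, "ax": 0, "ay": 0, "az": 0},
    {"claw": 1, "tx": 0, "ty": 0, "tz": 0.025, "ax": 0, "ay": 0, "az": 0},
  ],
)

```text
clock: 30.55
tcp_pos: [0.5081, -0.1356, 0.3196]
orientation: [2.217, 2.224, 0.004]
contact_force: [0.6, -0.2, -2.9]
grip_width: 0.0448
gripper_force: 36.5
```

arm_command(
  plan=[
    {"claw": 1, "tx": 0, "ty": 0, "tz": 0.025, "ax": 0, "ay": 0, "az": 0},
    {"claw": 1, "tx": 0, "ty": 0, "tz": 0.02, "ax": 0, "ay": 0, "az": 0},
    {"claw": 1, "tx": 0, "ty": 0, "tz": 0.012, "ax": 0, "ay": 0, "az": 0},
    {"claw": 1, "tx": 0, "ty": 0, "tz": 0, "ax": 0, "ay": 0, "az": 0},
    {"claw": 1, "tx": 0, "ty": 0, "tz": 0, "ax": 0, "ay": 0, "az": 0},
    {"claw": 1, "tx": 0, "ty": 0, "tz": 0, "ax": 0, "ay": 0, "az": 0},
    {"claw": 1, "tx": 0, "ty": 0, "tz": 0, "ax": 0, "ay": 0, "az": 0},
    {"claw": 1, "tx": 0, "ty": 0, "tz": 0, "ax": 0, "ay": 0, "az": 0},
    {"claw": 1, "tx": 0, "ty": 0, "tz": 0, "ax": 0, "ay": 0, "az": 0},
    {"claw": 1, "tx": 0, "ty": 0, "tz": 0, "ax": 0, "ay": 0, "az": 0},
  ],
)

```text
clock: 31.38
tcp_pos: [0.5077, -0.1359, 0.2632]
orientation: [2.218, 2.224, 0.001]
contact_force: [-0.1, 1.1, -1.4]
grip_width: 0.0447
gripper_force: 36.4
```

Run:
```python
from h import *
st(); to([.5085,-.137,.248])
```

```text
t 31.38 tcp [ 0.5077 -0.1359  0.2632] yaw 90.15 tilt 0.06 w 0.0447 gf 36.4 F [-0.1  1.1 -1.4] j7 0.61
tool shift [-0.0011  0.0008  0.0152]
```

arm_command(
  plan=[
    {"claw": 1, "tx": -0.001, "ty": 0.001, "tz": 0.006, "ax": 0, "ay": 0, "az": 0},
    {"claw": 1, "tx": 0, "ty": 0, "tz": 0.005, "ax": 0, "ay": 0, "az": 0},
    {"claw": 1, "tx": 0, "ty": 0, "tz": 0.003, "ax": 0, "ay": 0, "az": 0},
    {"claw": 1, "tx": 0, "ty": 0, "tz": 0.001, "ax": 0, "ay": 0, "az": 0},
    {"claw": 1, "tx": 0, "ty": 0, "tz": 0, "ax": 0, "ay": 0, "az": 0},
    {"claw": 0, "tx": 0, "ty": 0, "tz": 0, "ax": 0, "ay": 0, "az": 0},
    {"claw": 0, "tx": 0, "ty": 0, "tz": 0, "ax": 0, "ay": 0, "az": 0},
    {"claw": 0, "tx": 0, "ty": 0, "tz": 0, "ax": 0, "ay": 0, "az": 0},
    {"claw": 0, "tx": 0, "ty": 0, "tz": 0, "ax": 0, "ay": 0, "az": 0},
    {"claw": 0, "tx": 0, "ty": 0, "tz": -0.015, "ax": 0, "ay": 0, "az": 0},
  ],
)

```text
clock: 32.22
tcp_pos: [0.5076, -0.1364, 0.2608]
orientation: [-2.216, -2.222, 0.004]
contact_force: [-0.7, 0.8, -0.1]
grip_width: 0.0854
gripper_force: 0.0
```

arm_command(
  plan=[
    {"claw": 0, "tx": 0, "ty": 0, "tz": -0.025, "ax": 0, "ay": 0, "az": 0},
    {"claw": 0, "tx": 0, "ty": 0, "tz": -0.03, "ax": 0, "ay": 0, "az": 0},
    {"claw": 0, "tx": 0, "ty": 0, "tz": -0.03, "ax": 0, "ay": 0, "az": 0},
    {"claw": 0, "tx": 0, "ty": 0, "tz": -0.03, "ax": 0, "ay": 0, "az": 0},
    {"claw": 0, "tx": -0.03, "ty": -0.02, "tz": -0.02, "ax": 0, "ay": 0, "az": 0},
    {"claw": 0, "tx": -0.035, "ty": -0.02, "tz": 0, "ax": 0, "ay": 0, "az": 0},
    {"claw": 0, "tx": -0.035, "ty": 0, "tz": 0, "ax": 0, "ay": 0, "az": 0},
    {"claw": 0, "tx": -0.035, "ty": 0, "tz": 0, "ax": 0, "ay": 0, "az": 0},
    {"claw": 0, "tx": -0.035, "ty": 0, "tz": 0, "ax": 0, "ay": 0, "az": 0},
    {"claw": 0, "tx": -0.03, "ty": 0, "tz": 0, "ax": 0, "ay": 0, "az": 0},
  ],
)

```text
clock: 33.05
tcp_pos: [0.4686, -0.3391, 0.3977]
orientation: [2.219, 2.223, 0.0]
contact_force: [0.6, 0.2, 0.1]
grip_width: 0.0854
gripper_force: 0.0
```

Run:
```python
from h import *
st()
for n in ("top","scene"):
    im=r.grab_frame(n)[:,:,::-1]; C=cam(n)
    if n=="top": cv2.imwrite("pics/top9.png",cv2.resize(im[200:320,190:450],(780,360),interpolation=cv2.INTER_CUBIC))
    for t in "fixative_lid red_stain_lid blue_stain_lid rinse_lid spare_lid drying_rack_bar spill_tray slide_box drip_tray timer".split():
        for e in find(t,n,C)[:2]: print(n,t,*e)
cv2.imwrite("pics/sc9.png",im)
```

```text
t 33.05 tcp [ 0.4686 -0.3391  0.3977] yaw 90.11 tilt 0.03 w 0.0854 gf 0.0 F [0.6 0.2 0.1] j7 0.88
top fixative_lid 0.71 [0.5066 0.1006 0.0863] [268. 252.]
top red_stain_lid 0.94 [0.5036 0.0255 0.0864] [305. 254.]
top blue_stain_lid 0.81 [0.6562 0.3507 0.1168] [145. 173.]
top blue_stain_lid 0.69 [ 0.5037 -0.0543  0.088 ] [344. 255.]
top rinse_lid 0.57 [ 0.5066 -0.1311  0.0822] [381. 255.]
top spare_lid 0.72 [ 0.6427 -0.2292  0.0815] [429. 191.]
top drying_rack_bar 0.71 [0.502  0.0236 0.0872] [306. 255.]
top drying_rack_bar 0.68 [ 0.5099 -0.2201  0.0539] [422. 255.]
top spill_tray 0.78 [ 5.104e-01 -1.990e-02  3.000e-04] [326. 254.]
top slide_box 0.8 [0.5093 0.1843 0.0023] [234. 252.]
top drip_tray 0.85 [ 5.072e-01 -2.230e-01  4.000e-04] [418. 258.]
top timer 0.75 [ 0.5407 -0.3599  0.0009] [480. 245.]
scene fixative_lid 0.85 [0.5074 0.097  0.0868] [341. 209.]
scene fixative_lid 0.35 [ 0.6402 -0.2304  0.0798] [325. 306.]
scene red_stain_lid 0.9 [0.5048 0.0255 0.0797] [326. 225.]
scene blue_stain_lid 0.82 [0.6575 0.3546 0.1124] [436. 171.]
scene blue_stain_lid 0.6 [ 0.4992 -0.0584  0.0848] [306. 239.]
scene rinse_lid 0.95 [ 0.5067 -0.1334  0.0856] [291. 257.]
scene rinse_lid 0.51 [5.090e-01 1.878e-01 1.000e-04] [357. 223.]
scene spare_lid 0.88 [ 0.6418 -0.2318  0.0823] [325. 305.]
scene drying_rack_bar 0.62 [ 0.5091 -0.2231  0.0537] [268. 294.]
scene spill_tray 0.67 [ 0.5121 -0.0209 -0.0012] [320. 264.]
scene slide_box 0.62 [5.061e-01 1.858e-01 4.000e-04] [356. 223.]
scene drip_tray 0.61 [ 0.5093 -0.2223  0.0007] [271. 314.]
scene drip_tray 0.45 [0.5063 0.0233 0.0815] [326. 225.]
scene timer 0.79 [ 0.5431 -0.3628  0.0036] [242. 365.]
```

View pics/top9.png

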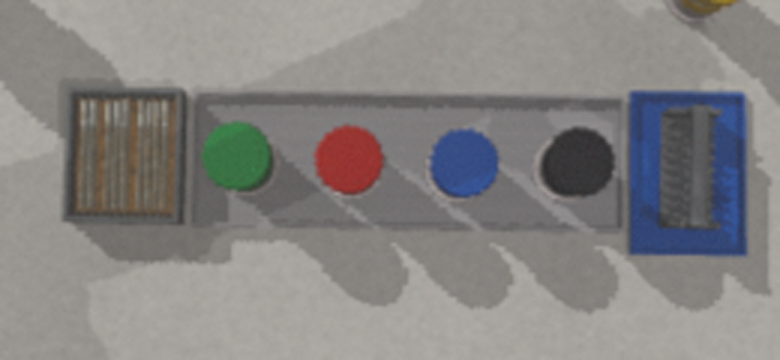

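View pics/sc9.png

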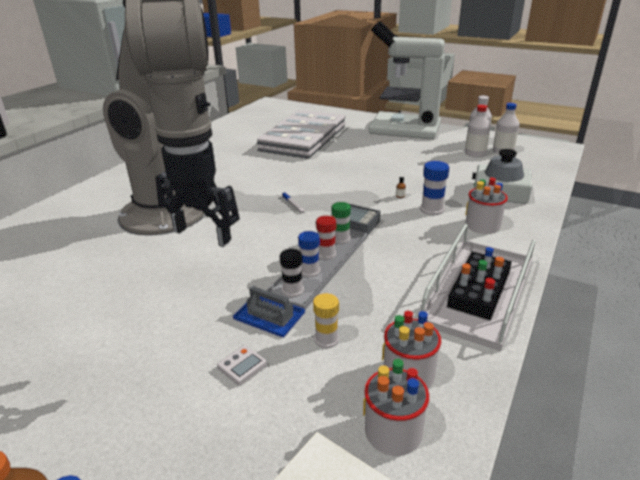

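All four jars are upright in the tray in the right order, at x ≈ 0.503–0.507 against a tray centre of ≈ 0.510. They stand at y ≈ 0.099, 0.025, −0.056 and −0.132. The rack is central in the drip tray, and the spare jar and timer have not moved.

```bash
python3 -c "
from h import *
print(r.hand_in())"
```

```text
the job is handed in; nothing more can be done
None
```

The job is handed in: green, red, blue and black stand upright in order along the spill tray, the rack sits lengthwise in the middle of the drip tray, and the spare jar and timer were left alone. Hand-in returned no verdict, but in the last pictures everything was within the limits.

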